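# Hand-wind the sampler slide to its marker

## Robot

A 6-joint arm with a two-finger parallel gripper is mounted at the origin on the work surface. World frame = base frame: x ahead of the robot, y to its left, z up, the work surface at z = 0. Lengths are in mm, angles in rad, forces in N, time in s.
With the tool pointing down it reaches from about 275 to 750 mm from the base axis. Payload 10.2 kg.
Tool frame: the origin (TCP) lies between the finger pads; the fingertips stand 11 mm ahead of it and the grasp point (between the pads) lies 8 mm behind it; z points along the fingers, y is the line along which they close (so a half turn about z gives the same grasp; the last joint's range is limited). The gripper opens to 85 mm and grips with 20 to 120 N. Pads are 22 mm wide; open, the fingers measure 114 mm over their backs; the gripper's body (76 mm by 85 mm) begins 54 mm behind the grasp point. The pads swing forward as they close: fully open they stand 13 mm farther back than shut.
Start: joints at [0.988, 0.313, 1.498, -0, 1.331, -0.223], TCP at [184.859, 491.384, 242.294] pointing down, gripper open.
Joint ranges: [-2.94, 2.94], [-0.97, 2.17], [0.19, 2.56], [-1.23, 4.37], [0.02, 3.11], [-2.88, 2.88]. Speed limits (rad/s): [2.39, 2.39, 3.01, 3.14, 3.14, 3.14].

## Interface

Orientations are given as a unit quaternion [w, x, y, z].
In Python, from rig import sense, eyes, finish_job gives the robot as it stands.
- The arm moves only by the shell command python3 -m jog 'ROWS' [FORCE]. ROWS is JSON, a list of rows, each a list of 7 numbers: the shift along the tool's x, y, z in m, then the turn, a rotation vector about the tool's x, y, z in rad, then the finger opening in m, from 0 to 0.0854. In form: [[dx, dy, dz, rx, ry, rz, gripper], ...]. A call has 1 to 5 rows; each row shifts and turns the commanded pose from where the row before left it, along the tool's axes as they then stand; what a row does not reach is not made up. A row lasts 1/10 s, in which the tool goes at most 50 mm and 8.59 degrees, less where a joint would pass 70% of its speed; a pose out of reach is approached as far as the arm can. A call is refused whole if a number of a shift passes 0.05 or a number of a turn 0.15, either way. A call with a gripper value outside its range is refused whole. The fingers move at their own pace and stop on an object; FORCE is the grip in N (left out, the last holds). Time passes only in rows, so rows that do not move let the fingers close. It gives the time, the measured TCP pose, the force, the opening and the grip force at its end, in the units of the state.
- sense(): the state, without advancing time (a new reading comes with each control period).
- eyes.capture(name): name is "scene" or "top" or "wrist"; returns the picture (400x640x3 uint8, red, green, blue); there is no depth.
- eyes.calibration(name): a dict with "fx", "fy", "cx", "cy" (pixels), "dist" ([k1, k2, p1, p2, k3] as OpenCV has them; the pictures are not rectified), "cam_to_world" (4x4, takes a point from camera to world coordinates); the wrist camera has in their place "mount" (4x4, takes a point from camera to tool coordinates, whose origin is the TCP and whose axes are the flange's). Camera axes: x right, y down, z forward; pixel columns grow to the right and rows downward; lengths in mm; the calibration is good to about 2 mm. A picture is of the moment at which its call begins: read the wrist's pose just before it. calibration takes no time and is no camera call.
- finish_job(): hands the job in; it is judged then, once.
The state is a dict: "time_s": time; "joints": joint angles; "dq": joint speeds; "tau": joint torques, N m; "eef_pos": TCP position; "ee_rot": TCP orientation; "force": force on the tool from outside, world axes, zero at the start; "wrist_torque": the same for the moment, N m; "grip_width": opening from 0.0 (shut) to 1.0 (fully open); "grip_force": force on a finger pad.
Only numpy, scipy, OpenCV 4.12 (cv2) and the standard library are available. Lean on these libraries where they do the work, as an engineer would, in place of code of your own. Each camera call takes 0.05 s, during which the arm holds its last target. There are 200 camera calls.

## Task

Move the blue tube block to its sampling position by hand: first turn the drive selector to the green dot (hand drive), then fit the loose crank fully down onto the square shaft and wind it until the carriage's black pointer is level with the green marker. Move the block only by turning the crank, leave the crank sitting on the shaft, and leave the other things on the bench where they stand.

Things in the scene. Friction and masses are not known exactly. Their poses are not given: they have to be found in the camera images.
- slide: White bench-top sampler slide, fixed. Origin on the bench under the square shaft; x along the rails away from the gearbox. Gearbox 120 x 120 mm about the origin, top at 78 mm; on it a round collar, radius 17, top at 86 mm. Selector console on the +y side (y 74 to 179 mm, 35 mm high). Rails and blue block at x 60 to 325 mm, tube caps up to 122 mm high; scale strip 40 mm high along y = -91 mm.
- shaft_seat (a point): On the axis of the upright square shaft, level with the collar's top, where a fitted crank's underside rests (86 mm above the bench). x and y are square to the shaft's flats and turn with it. Shaft 18 x 18 mm, 28 mm tall above here, its top 6 mm tapering to 12 mm. Turns stiffly (0.12 N m friction, no spring) and stays where left.
- shaft (a joint): Angle of the square shaft (rad), growing clockwise seen from above; each full clockwise turn (6.283) moves the carriage 24 mm away from the gearbox (slide +x), anticlockwise brings it back. End stops at 0 and 23.5.
- carriage: Carriage on the rails with the blue tube block (75 x 100 mm, top 100 mm above the bench, with capped tubes). Driven by the shaft. x along the slide.
- pointer (a point): Tip of the carriage's black pointer (6 mm wide), on the carriage's -y side, 51 mm above the bench.
- marker: Green marker block, 16 (x) x 36 (y) mm, 14 mm tall, with a white line 5 mm wide across its middle, fixed on the scale strip beside the carriage's path, top 54 mm above the bench. Origin at the middle of its underside, under the line; x along the slide: the pointer is level with it when their x in the slide's frame agree. Starts 34 to 62 mm beyond the pointer, in slide +x.
- selector (a joint): Angle of the drive selector (rad), growing clockwise from above. Four click positions 0.698 rad (40 degrees) apart, marked with dots: 0 black, 0.698 white, 1.396 green (hand drive), 2.094 red; end stops at the first and last. The clicks pull it in with up to about 0.06 N m. Starts at or near black or white.
- selector_grip (a point): On the selector's axis at gripping height, 63 mm above the bench, 11 mm under the knob's top. Black knob: upright bar grip 44 mm long (its x axis), 14 mm thick, from 46 to 74 mm above the bench, on a disc of radius 22 mm. A white line on the bar's -x end points at the chosen dot.
- crank: Loose dark steel crank, 0.2 to 0.4 kg, standing on the bench on its flat underside. Origin at the centre of the hub's underside; x along the arm, z up. Square hub 40 x 40 x 40 mm with a square through-hole 19.6 mm wide, sides parallel to x and y, so it fits the shaft four ways. Arm 18 mm wide, 14 mm thick, flush with the underside, out to 86 mm.
- crank_handle (a point): Middle of the crank's upright red handle, 22 mm thick, 50 mm tall (14 to 64 mm above the crank's underside), 75 mm from the hub's axis; the handle is fixed to the arm and does not spin.
- bottle: Amber glass bottle, 60 mm across, 130 mm tall, a bystander; origin under its centre.
- beaker: Glass beaker, 68 mm across, 85 mm tall, a bystander; origin under its centre.
- jar: White jar with blue lid, 68 mm across, 70 mm tall, a bystander; origin under its centre.
- rack: Orange tube rack 70 x 170 mm, 45 mm high, tubes to 76 mm, a bystander; origin under its centre.
- dish: Clear round dish, 80 mm across, 14 mm high, a bystander; origin under its centre.
- spatula: Steel weighing spatula 170 mm long, 6 mm thick, lying on the bench along its x, a bystander; origin under its middle.
There are look-alikes about, which are no part of the job. Of the things shaped like the crank, the steel one is meant.

How it is judged:
By the outcome, as a careful person would: the job done as asked, in the order asked, and still so for the second after the job is handed in, with the robot touching nothing.
It also fails if it takes over 69 s, if anything falls off the work surface, if the arm or the gripper's body presses on something with over 40 N, if the wrist force passes 120 N, or if a joint passes its speed limit or range.

## Working session

There is one attempt and no reset: what is moved stays moved. The work goes in short steps, Python scripts to look and compute and a shell command to move; the robot and the scene stay as the last step left them, time stands still between calls to the robot, and variables do not carry over. Pictures are saved under pics/ and viewed, at most 12 in all, crops included, and the job is handed in when it is done.

```bash
mkdir -p pics; ls
python3 - <<'E'
from rig import sense, eyes
import cv2, numpy as np
s=sense(); print({k:np.round(v,3).tolist() for k,v in s.items()})
for n in ("top","scene"):
    im=eyes.capture(n); cv2.imwrite(f"pics/{n}0.png",im[...,::-1])
    c=eyes.calibration(n); print(n,{k:np.round(v,4).tolist() for k,v in c.items()})
print(eyes.calibration("wrist"))
E
```

```text
pics
{'time_s': 0.0, 'joints': [0.988, 0.313, 1.498, -0.0, 1.331, -0.223], 'dq': [0.001, -0.002, -0.001, -0.001, -0.0, -0.0], 'tau': [0.001, -41.227, -25.975, -0.0, 0.004, -0.0], 'eef_pos': [184.707, 491.176, 241.746], 'ee_rot': [-0.0, 0.179, 0.984, -0.001], 'force': [-0.13, -0.309, -0.406], 'wrist_torque': [0.009, -0.047, -0.028], 'grip_force': 0.0, 'grip_width': 1.0}
top {'fx': 439.6671, 'fy': 439.6671, 'cx': 321.058, 'cy': 197.1983, 'dist': [0.0268, 0.0, 0.0, 0.0, 0.0], 'cam_to_world': [[-0.026, -0.998, 0.0573, 465.0461], [-0.9993, 0.0274, 0.0238, -65.8639], [-0.0253, -0.0566, -0.9981, 1452.8052], [0.0, 0.0, 0.0, 1.0]]}
scene {'fx': 489.8237, 'fy': 489.8237, 'cx': 323.7476, 'cy': 194.0792, 'dist': [-0.1351, 0.0, 0.0, 0.0, 0.0], 'cam_to_world': [[-0.3499, 0.6843, -0.6398, 1529.2607], [0.9367, 0.2663, -0.2273, 278.5627], [0.0148, -0.6788, -0.7342, 1189.037], [0.0, 0.0, 0.0, 1.0]]}
{'fx': 277.39255657348684, 'fy': 277.39255657348684, 'cx': 318.47359675433535, 'cy': 200.23146890252264, 'dist': array([-0.04441598,  0.        ,  0.        ,  0.        ,  0.        ]), 'mount': array([[-9.11403993e-04, -9.51854353e-01, -3.06549278e-01,
         7.84569628e+01],
       [ 9.99999583e-01, -8.87080192e-04, -2.18667848e-04,
        -2.27411318e-01],
       [-6.37938494e-05, -3.06549349e-01,  9.51854764e-01,
        -1.31969259e+02],
       [ 0.00000000e+00,  0.00000000e+00,  0.00000000e+00,
         1.00000000e+00]])}
```

View pics/top0.png

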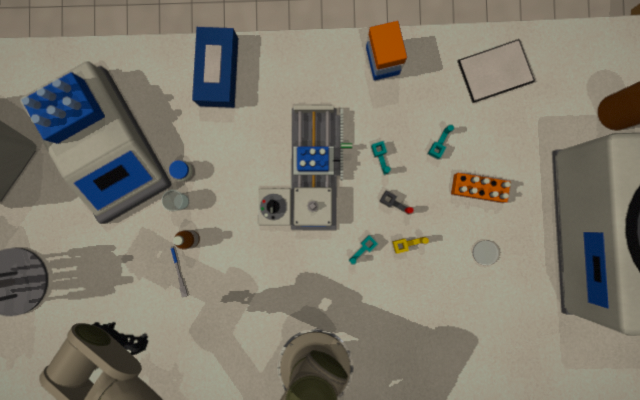

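View pics/scene0.png

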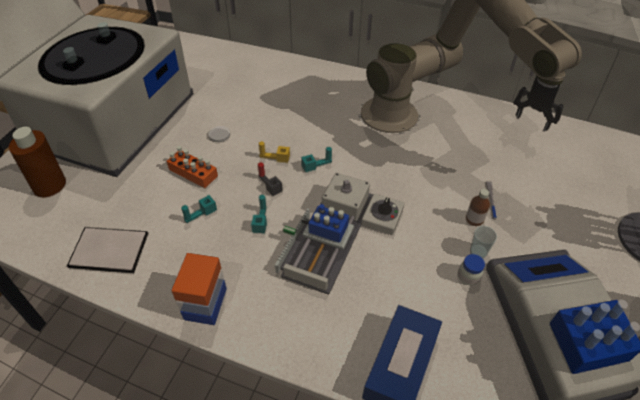

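The top view shows the gearbox shaft at about (313,207), the selector at (273,206), the carriage at (313,158) with the green marker at (346,147), and the steel crank with its hub at (388,198) and red handle at (409,210). Teal and yellow cranks are the look-alikes.

```bash
cat > h.py <<'E'
from rig import sense, eyes
import cv2, numpy as np
from scipy.spatial.transform import Rotation as R
def grab(n,f=None):
    s=sense(); im=eyes.capture(n); c=eyes.calibration(n)
    if n=="wrist":
        T=np.eye(4); q=np.array(s["ee_rot"]); T[:3,:3]=R.from_quat(q[[1,2,3,0]]).as_matrix(); T[:3,3]=s["eef_pos"]
        M=T@c["mount"]
    else: M=np.array(c["cam_to_world"])
    K=np.array([[c["fx"],0,c["cx"]],[0,c["fy"],c["cy"]],[0,0,1]])
    if f: cv2.imwrite(f,im[...,::-1])
    return im,(K,np.array(c["dist"]),M)
def plane(cal,px,z):
    K,d,M=cal; p=cv2.undistortPoints(np.array(px,float).reshape(-1,1,2),K,d).reshape(-1,2)
    v=np.c_[p,np.ones(len(p))]@M[:3,:3].T; o=M[:3,3]
    return o+v*((z-o[2])/v[:,2])[:,None]
def proj(cal,P):
    K,d,M=cal; W=np.linalg.inv(M)
    return cv2.projectPoints(np.array(P,float).reshape(-1,1,3),cv2.Rodrigues(W[:3,:3])[0],W[:3,3],K,d)[0].reshape(-1,2)
def tool(s=None):
    s=s or sense(); q=np.array(s["ee_rot"]); return R.from_quat(q[[1,2,3,0]]).as_matrix(),np.array(s["eef_pos"])
E
python3 - <<'E'
from h import *
im,cal=grab("top")
for n,p,z in (("shaft",(313,207),110),("sel",(273,206),74),("hub",(388,198),40),("handle",(409,210),64),("marker",(346,147),54),("beaker",(177,201),85),("rail far L",(293,106),40),("gb corner",(295,229),78),("gbcorner",(335,229),78)):
    print(n,plane(cal,[p],z).round(0))
c=im[90:240,240:440]; cv2.imwrite("pics/crop1.png",cv2.resize(c[...,::-1],(800,600),interpolation=cv2.INTER_CUBIC))
E
```

```text
shaft [[513.  -8. 110.]]
sel [[521. 119.  74.]]
hub [[ 538. -247.   40.]]
handle [[ 497. -308.   64.]]
marker [[ 704. -117.   54.]]
beaker [[544. 418.  85.]]
rail far L [[846.  52.  40.]]
gb corner [[447.  51.  78.]]
gbcorner [[443. -74.  78.]]
```

View pics/crop1.png

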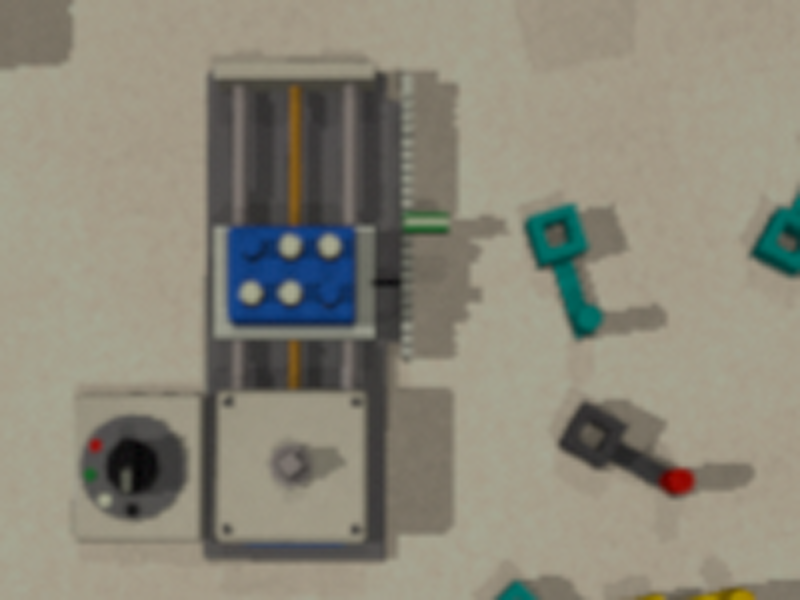

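Slide yaw looks like about -2°. The selector line is near black, and the shaft square is about 45° to the slide. I'm moving over the slide for one wide wrist view.

```bash
for i in 1 2 3; do python3 -m jog '[[-0.0324,-0.0228,0,0,0,0,0.0854],[-0.0324,-0.0228,0,0,0,0,0.0854],[-0.0324,-0.0228,0,0,0,0,0.0854],[-0.0324,-0.0228,0,0,0,0,0.0854],[-0.0324,-0.0228,0,0,0,0,0.0854]]' >/dev/null; done; python3 -m jog '[[0,0,0,0,0,-0.12,0.0854],[0,0,0,0,0,-0.12,0.0854],[0,0,0,0,0,-0.12,0.0854],[0,0,0,0,0,0,0.0854],[0,0,0,0,0,0,0.0854]]'
python3 - <<'E'
from h import *
s=sense(); print(np.round(s["joints"],3),np.round(s["force"],1))
im,cal=grab("wrist","pics/w1.png")
for P in ((513,-8,114),(521,119,74),(538,-247,40),(497,-308,64),(704,-117,54)): print(P,proj(cal,P).round())
E
```

```text
time_s: 2.15
eef_pos: [519.3, 0.2, 242.2]
ee_rot: [-0.0, 0.001, 1.0, 0.0]
force: [-0.4, -0.5, 0.2]
grip_width: 0.999
grip_force: 0.0
[-0.225  0.3    1.515  0.     1.327 -1.793] [-0.4 -0.5  0.2]
(513, -8, 114) [[310. 189.]]
(521, 119, 74) [[424. 186.]]
(538, -247, 40) [[126. 193.]]
(497, -308, 64) [[ 57. 166.]]
(704, -117, 54) [[236. 309.]]
```

View pics/w1.png

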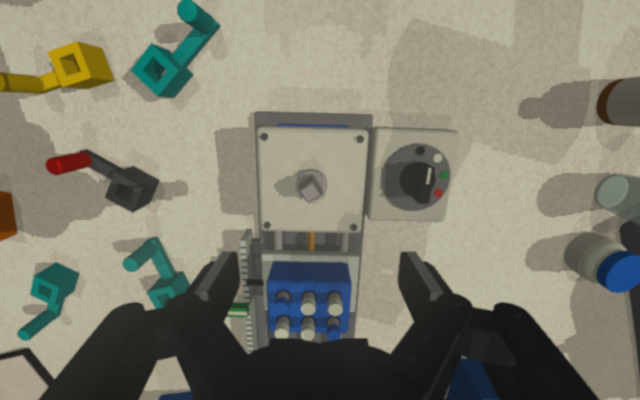

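The wrist view is sharp. It shows the shaft at about (311,186), the knob at about (420,180) with its line at (430,176), and the crank hub at about (132,187) with the red handle top at about (57,163). Next I'm enlarging those three.

Run:
```python
import cv2, numpy as np
im=cv2.imread("pics/w1.png"); o=np.zeros((600,800,3),np.uint8)
def put(x,y,w,h,k,X,Y): o[Y:Y+h*k,X:X+w*k]=cv2.resize(im[y:y+h,x:x+w],(w*k,h*k),interpolation=cv2.INTER_CUBIC)
put(385,140,66,50+10,5,0,0)      # knob
put(285,160,52,50,6,350,0)     # shaft
put(40,140,125,56+4-1+1,5,0,300) # crank (y140..199)
put(130,160,30,55,5,640,300)
for i in range(0,800,50): cv2.line(o,(i,0),(i,4),(0,255,255),1)
cv2.imwrite("pics/crop2.png",o)
```

```text
(no output)
```

View pics/crop2.png

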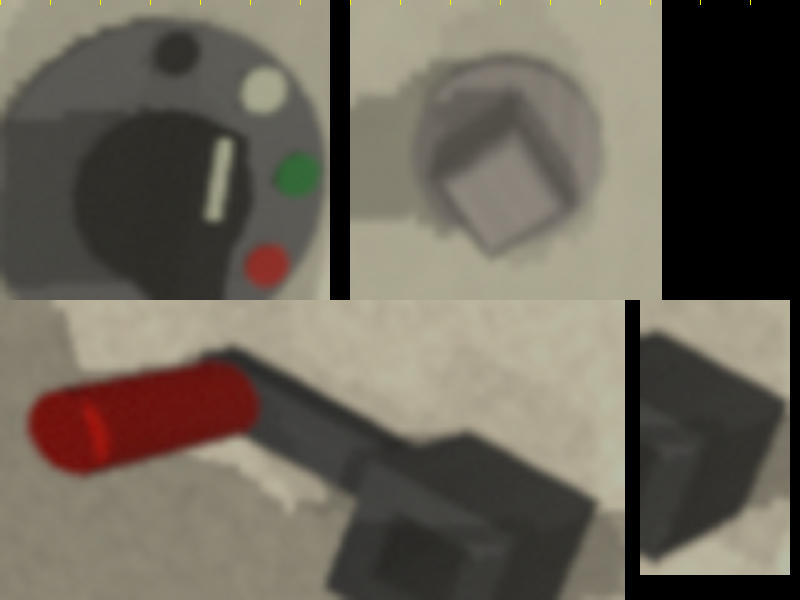

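```bash
cat > m1.py <<'E'
from h import *
c=eyes.calibration("wrist"); T=np.eye(4); T[:3,:3]=np.diag([-1,1,-1]); 
s=sense(); T[:3,:3],T[:3,3]=tool(s)
K=np.array([[c["fx"],0,c["cx"]],[0,c["fy"],c["cy"]],[0,0,1]]); cal=(K,np.array(c["dist"]),T@c["mount"])
d=lambda v:np.degrees(np.arctan2(v[1],v[0])).round(1)
scr=plane(cal,[(263,136),(361,227),(354,133),(267,228)],78); 
print("screws",scr.round(1)[:,:2].tolist(),"mid",scr.mean(0).round(1))
dots=plane(cal,[(420.2,150.6),(437.8,158),(444.4,174.8),(438.4,193.2)],36)[:,:2]
A=np.c_[2*dots,np.ones(4)]; sol=np.linalg.lstsq(A,(dots**2).sum(1),rcond=None)[0]; ctr=sol[:2]
print("dots",dots.round(1).tolist(),"ctr",ctr.round(1),"r",np.linalg.norm(dots-ctr,axis=1).round(1),"ang",[d(p-ctr) for p in dots])
l=plane(cal,[(429,167.6),(427.8,184.4)],74)[:,:2]; print("line",l.round(1).tolist(),d(l[0]-l[1]),"outer r",np.linalg.norm(l-ctr,axis=1).round(1), d(l[0]-ctr))
q=plane(cal,[(312,180.8),(320.8,192.8),(308.7,202.8),(300.3,190.5)],114)[:,:2]
print("shaft",q.mean(0).round(1),"sides",[ (np.linalg.norm(q[i]-q[i-1]).round(1),d(q[i]-q[i-1])) for i in range(4)])
h=plane(cal,[(113,170.4),(142.4,187),(133,212),(105.6,197.6)],40)[:,:2]
print("hub",h.mean(0).round(1),"sides",[ (np.linalg.norm(h[i]-h[i-1]).round(1),d(h[i]-h[i-1])) for i in range(4)])
t=plane(cal,[(53,166.4)],64)[0,:2]; b=plane(cal,[(85,160.5)],14)[0,:2]; print("handle",t.round(1),b.round(1),[(np.linalg.norm(x-h.mean(0)).round(1),d(x-h.mean(0))) for x in (t,b)])
E
python3 m1.py
```

```text
screws [[465.1, -58.0], [568.8, 49.1], [462.5, 37.3], [569.7, -60.0]] mid [516.5  -7.9  78. ]
dots [[486.4, 124.2], [495.4, 147.1], [516.6, 158.2], [540.7, 153.6]] ctr [522.  123.1] r [35.6 35.8 35.5 35.8] ang [np.float64(178.2), np.float64(137.9), np.float64(98.8), np.float64(58.6)]
line [[499.9, 122.0], [519.1, 122.9]] -177.4 outer r [22.1  3. ] -177.3
shaft [515.8  -7.9] sides [(np.float64(15.0), np.float64(130.1)), (np.float64(14.8), np.float64(35.0)), (np.float64(15.8), np.float64(-49.4)), (np.float64(15.0), np.float64(-147.7))]
hub [ 536.3 -250.2] sides [(np.float64(40.2), np.float64(152.7)), (np.float64(40.6), np.float64(57.5)), (np.float64(39.1), np.float64(-30.2)), (np.float64(38.5), np.float64(-121.1))]
handle [ 497.5 -313.6] [ 499.3 -314.7] [(np.float64(74.4), np.float64(-121.5)), (np.float64(74.4), np.float64(-119.9))]
```

Everything agrees with the given sizes: hub 40 mm, handle radius 74.4, dots 40° apart. The knob axis is at (522,123), its bar lies along x, and it needs about 83° clockwise. Descending onto the knob and gripping.

```bash
python3 -m jog '[[-0.0009,0.041,0,0,0,0,0.04],[-0.0009,0.041,0,0,0,0,0.04],[-0.0009,0.041,0.02,0,0,0,0.04],[0,0,0.04,0,0,0,0.04],[0,0,0.04,0,0,0,0.04]]' 40 >/dev/null; python3 -m jog '[[0,0,0.04,0,0,0,0.04],[0,0,0.03,0,0,0,0.04],[0,0,0.009,0,0,0,0.04],[0,0,0,0,0,0,0.04],[0,0,0,0,0,0,0.01]]'; python3 -m jog '[[0,0,0,0,0,0,0.01],[0,0,0,0,0,0,0.01],[0,0,0,0,0,0,0.01],[0,0,0,0,0,0,0.01],[0,0,0,0,0,0,0.01]]'
```

```text
time_s: 3.2
eef_pos: [522.9, 123.2, 64.8]
ee_rot: [0.001, 0.0, 1.0, 0.0]
force: [0.0, 0.3, -0.2]
grip_width: 0.311
grip_force: 0.0
time_s: 3.7
eef_pos: [523.1, 122.0, 65.3]
ee_rot: [0.002, 0.001, 1.0, -0.001]
force: [-1.7, -7.9, 4.1]
grip_width: 0.159
grip_force: 39.2
```

```bash
python3 -m jog '[[0,-0.001,0,0,0,0.12,0.01],[0,0,0,0,0,0.12,0.01],[0,0,0,0,0,0.12,0.01],[0,0,0,0,0,0.12,0.01],[0,0,0,0,0,0.12,0.01]]'; python3 -m jog '[[0,0,0,0,0,0.12,0.01],[0,0,0,0,0,0.12,0.01],[0,0,0,0,0,0.12,0.01],[0,0,0,0,0,0.12,0.01],[0,0,0,0,0,0.12,0.01]]';  python3 -m jog '[[0,0,0,0,0,0.12,0.01],[0,0,0,0,0,0.12,0.01],[0,0,0,0,0,0,0.01],[0,0,0,0,0,0,0.01]]'; python3 -m jog '[[0,0,0,0,0,0,0.04],[0,0,0,0,0,0,0.04],[0,0,0,0,0,0,0.04],[0,0,-0.05,0,0,0,0.04],[0,0,-0.05,0,0,0,0.085]]'; python3 -m jog '[[0,0,-0.05,0,0,0,0.085],[0,0,-0.02,0,0,0,0.085],[0,0,0,0,0,0,0.085]]'
python3 - <<'E'
from h import *
im,cal=grab("wrist","pics/w2.png"); print(np.round(sense()["joints"],2))
p=proj(cal,[(521,122,74)])[0]; print(p)
x,y=p.astype(int); x0=max(x-50,0);y0=max(y-50,0)
cv2.imwrite("pics/crop3.png",cv2.resize(im[y0:y0+100,x0:x0+100,::-1],(500,500),interpolation=cv2.INTER_CUBIC)); print(x0,y0)
E
```

```text
time_s: 4.2
eef_pos: [522.8, 120.6, 65.2]
ee_rot: [0.002, 0.298, 0.955, -0.001]
force: [-3.6, -12.0, 5.7]
grip_width: 0.157
grip_force: 40.0
time_s: 4.7
eef_pos: [521.8, 119.7, 65.2]
ee_rot: [0.001, 0.566, 0.824, -0.002]
force: [-9.4, -18.7, 11.3]
grip_width: 0.156
grip_force: 40.8
time_s: 5.1
eef_pos: [521.2, 119.5, 65.2]
ee_rot: [0.001, 0.659, 0.752, -0.003]
force: [-12.7, -19.5, 12.7]
grip_width: 0.153
grip_force: 41.1
time_s: 5.6
eef_pos: [521.4, 122.4, 164.2]
ee_rot: [-0.001, 0.659, 0.752, -0.001]
force: [1.0, 0.4, 0.8]
grip_width: 0.621
grip_force: 0.0
time_s: 5.9
eef_pos: [523.1, 122.5, 236.8]
ee_rot: [0.003, 0.659, 0.752, 0.002]
force: [-0.4, -0.4, -0.1]
grip_width: 1.001
grip_force: 0.0
[ 0.01  0.34  1.48  0.    1.32 -0.12]
[315.55712603 185.87888067]
265 135
```

View pics/crop3.png

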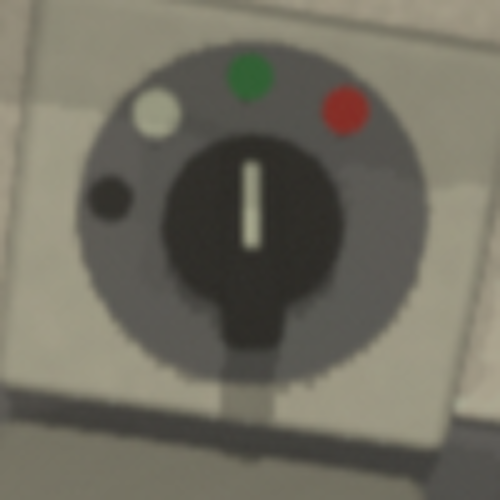

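The line points straight at the green dot, so the selector is done. The contact forces put the true knob y at about 119, so the wide view overshot about 3 mm at its edge. Next I'm moving over the crank, aligned with it, and looking again.

```bash
python3 -m jog '[[0,0,0,0,0,0.132,0.085],[0,0,0,0,0,0.132,0.085],[0,0,0,0,0,0.132,0.085],[0,0,0,0,0,0.132,0.085],[0,0,0,0,0,0.132,0.085]]'>/dev/null;  python3 -m jog '[[-0.0391,0.0247,0,0,0,0,0.085],[-0.0391,0.0247,0,0,0,0,0.085],[-0.0391,0.0247,0,0,0,0,0.085],[-0.0391,0.0247,0,0,0,0,0.085],[-0.0391,0.0247,0,0,0,0,0.085]]' >/dev/null;  python3 -m jog '[[-0.0391,0.0247,0.01,0,0,0,0.085],[-0.0391,0.0247,0.015,0,0,0,0.085],[-0.0391,0.0247,0.015,0,0,0,0.085],[0,0,0,0,0,0,0.085],[0,0,0,0,0,0,0.085]]'
python3 - <<'E'
from h import *
im,cal=grab("wrist","pics/w3.png"); np.savez("pics/w3.npz",K=cal[0],d=cal[1],M=cal[2]); print(np.round(sense()["joints"],2))
g=cv2.cvtColor(im,cv2.COLOR_RGB2HSV); m=cv2.inRange(g,(0,0,0),(180,255,75))
p=proj(cal,[(536,-248,40)])[0]; print(p)
x,y=p.astype(int); x0=max(x-80,0);y0=max(y-75,0)
cv2.imwrite("pics/crop4.png",cv2.resize(im[y0:y0+150,x0:x0+160,::-1],(800,750),interpolation=cv2.INTER_CUBIC)[:600]); print(x0,y0)
E
```

```text
time_s: 7.45
eef_pos: [534.1, -247.7, 191.3]
ee_rot: [-0.002, 0.868, 0.497, -0.001]
force: [0.2, -0.2, -0.7]
grip_width: 0.995
grip_force: 0.0
[-0.63  0.49  1.37  0.    1.28 -0.1 ]
[320.6587148  188.09059607]
240 113
```

View pics/crop4.png

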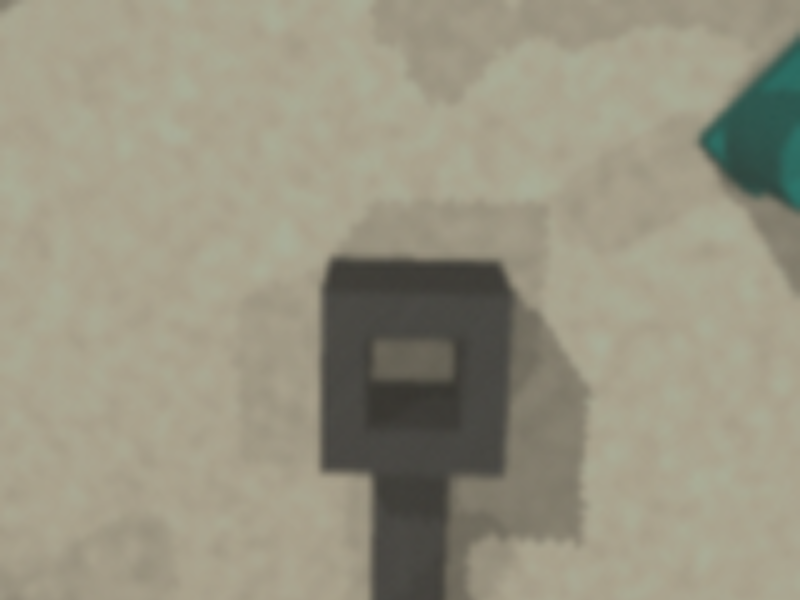

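The crank lies aligned with the tool. The hub's top face corners in the crop are (322,292), (511,292), (504,472) and (320,472).

Run:
```python
from h import *
f=np.load("pics/w3.npz"); cal=(f["K"],f["d"],f["M"]); R_,p=tool()
c=np.array([(322,292),(511,292),(504,472),(320,472)])/5+[240,113]
h=plane(cal,c,40); print(h.mean(0).round(1),[np.linalg.norm(h[i]-h[i-1]).round(1) for i in range(4)])
t=(h-p)@R_; print("tool",t.round(1).tolist(),t.mean(0).round(1)); e=t[1]-t[0]; e2=t[2]-t[3]; print([np.degrees(np.arctan2(a[0],a[1])).round(1) for a in (e,e2)],[np.degrees(np.arctan2(a[1],a[0])).round(1) for a in (t[1]-t[2],t[0]-t[3])])
```

```text
[ 537.1 -250.8   40. ] [np.float64(39.6), np.float64(39.3), np.float64(39.6), np.float64(39.8)]
tool [[17.7, -14.7, 152.2], [17.7, 24.6, 152.1], [-22.0, 24.0, 152.1], [-21.9, -15.8, 152.2]] [ -2.1   4.5 152.2]
[np.float64(-0.1), np.float64(-0.1)] [np.float64(0.8), np.float64(1.6)]
```

```bash
python3 -m jog '[[-0.002,0.0045,0.045,0,0,0,0.065],[0,0,0.045,0,0,0,0.065],[0,0,0.04,0,0,0,0.065],[0,0,0.03,0,0,0,0.065],[0,0,0.012,0,0,0,0.065]]' 60; python3 -m jog '[[0,0,0,0,0,0,0.02],[0,0,0,0,0,0,0.02],[0,0,0,0,0,0,0.02],[0,0,0,0,0,0,0.02],[0,0,0,0,0,0,0.02]]'
```

```text
time_s: 8.0
eef_pos: [536.8, -249.3, 18.8]
ee_rot: [-0.002, 0.867, 0.498, -0.001]
force: [0.0, -0.3, 0.3]
grip_width: 0.76
grip_force: 0.0
time_s: 8.5
eef_pos: [538.4, -251.8, 22.9]
ee_rot: [0.001, 0.867, 0.498, 0.001]
force: [-0.1, 1.5, 7.3]
grip_width: 0.462
grip_force: 60.9
```

The hub is gripped (39.3 mm). Lifting and moving to a spot where the camera looks straight down on the shaft.

```bash
python3 -m jog '[[0,0,-0.02,0,0,0,0.02],[0,0,-0.04,0,0,0,0.02],[0,0,-0.045,0,0,0,0.02],[0,0,-0.045,0,0,0,0.02],[0,0,-0.03,0,0,0,0.02]]'; python3 -m jog '[[0.0209,-0.0286,0,0,0,0,0.02],[0.0209,-0.0286,0,0,0,0,0.02],[0.0209,-0.0286,0,0,0,0,0.02],[0.0209,-0.0286,0,0,0,0,0.02],[0.0209,-0.0286,0,0,0,0,0.02]]'>/dev/null; python3 -m jog '[[0.0209,-0.0286,0,0,0,0,0.02],[0,0,0,0,0,0.132,0.02],[0,0,0,0,0,0.132,0.02],[0,0,0,0,0,0.132,0.02],[0,0,0,0,0,0,0.02]]'
python3 - <<'E'
from h import *
im,cal=grab("wrist","pics/w4.png"); np.savez("pics/w4.npz",K=cal[0],d=cal[1],M=cal[2]); print(np.round(sense()["joints"],2))
p=proj(cal,[(516,-8,114)])[0]; print(p); x,y=p.astype(int); x0=max(x-40,0);y0=max(y-40,0); print(x0,y0)
o=np.zeros((600,800,3),np.uint8); o[:400,:400]=cv2.resize(im[y0:y0+80,x0:x0+80,::-1],(400,400),interpolation=cv2.INTER_CUBIC)
o[:,400:]=cv2.resize(im[150:400,235:402,::-1],(400,600)); cv2.imwrite("pics/crop5.png",o)
E
```

```text
time_s: 9.0
eef_pos: [537.9, -251.9, 205.0]
ee_rot: [0.002, 0.867, 0.498, 0.001]
force: [0.6, -0.9, -3.1]
grip_width: 0.457
grip_force: 60.9
time_s: 10.0
eef_pos: [452.6, -56.7, 201.5]
ee_rot: [0.0, 0.948, 0.317, 0.0]
force: [0.1, -0.1, -1.6]
grip_width: 0.454
grip_force: 61.1
[-0.38  0.2   1.76 -0.    1.18  0.54]
[317.03044135 109.35676103]
277 69
```

View pics/crop5.png

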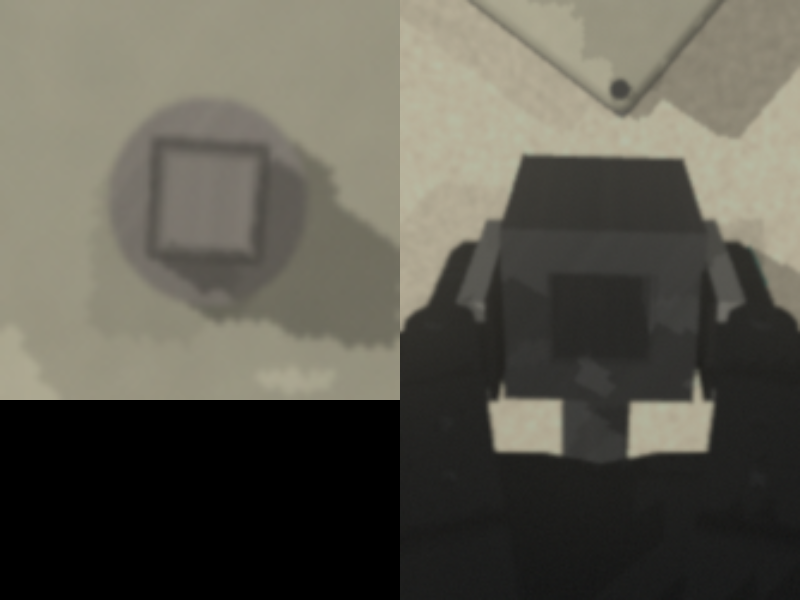

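The shaft's outer square sits nearly aligned with the tool, about 2-3° clockwise. The crank hub is held straight in the fingers.

Run:
```python
from h import *
f=np.load("pics/w4.npz"); cal=(f["K"],f["d"],f["M"]); R_,p=tool()
def show(n,c,z):
    h=plane(cal,c,z); t=(h-p)@R_; print(n,h.mean(0).round(1),"tool",t.mean(0).round(1),[np.linalg.norm(h[i]-h[i-1]).round(1) for i in range(4)],
     [np.degrees(np.arctan2(a[0],-a[1])).round(1) for a in (t[0]-t[1],t[3]-t[2])],[np.degrees(np.arctan2(a[1],a[0])).round(1) for a in (t[0]-t[3],t[1]-t[2])])
show("shaft18",np.array([(150,137),(270,145),(262,265),(148,257)])/5+[277,69],108)
show("shaft12",np.array([(160,150),(262,154),(257,250),(157,246)])/5+[277,69],114)
hc=np.array([(500,230),(705,232),(697,400),(505,396)])-[400,0]; hc=hc/[400/167,2.4]+[235,150]
show("hub",hc,p[2]+20); show("hub",hc,p[2]+15)
```

```text
shaft18 [516.7  -8.9 108. ] tool [80.   0.5 93.5] [np.float64(17.8), np.float64(18.4), np.float64(17.9), np.float64(17.9)] [np.float64(3.9), np.float64(4.2)] [np.float64(1.9), np.float64(3.6)]
shaft12 [517.   -8.9 114. ] tool [80.1  0.7 87.5] [np.float64(13.9), np.float64(15.3), np.float64(13.9), np.float64(15.3)] [np.float64(2.4), np.float64(2.5)] [np.float64(2.7), np.float64(2.8)]
hub [454.2 -56.2 221.5] tool [  1.5   0.6 -20. ] [np.float64(38.2), np.float64(38.5), np.float64(38.8), np.float64(39.7)] [np.float64(0.9), np.float64(1.7)] [np.float64(1.6), np.float64(-0.3)]
hub [451.5 -58.3 216.5] tool [ -1.9   0.5 -15. ] [np.float64(39.9), np.float64(40.2), np.float64(40.5), np.float64(41.5)] [np.float64(0.9), np.float64(1.7)] [np.float64(1.6), np.float64(-0.3)]
```

```bash
python3 -m jog '[[0.027,0,0,0,0,0,0.02],[0.027,0,0,0,0,0,0.02],[0.0267,0,0,0,0,0.035,0.02],[0,0,0.03,0,0,0,0.02],[0,0,0.025,0,0,0,0.02]]'; python3 -m jog '[[0,0,0.006,0,0,0,0.02],[0,0,0.006,0,0,0,0.02],[0,0,0.006,0,0,0,0.02],[0,0,0,0,0,0,0.02]]';  python3 -m jog '[[0,0,0.005,0,0,0,0.02],[0,0,0.005,0,0,0,0.02],[0,0,0,0,0,0,0.02]]'
```

```text
time_s: 10.55
eef_pos: [517.5, -7.7, 145.3]
ee_rot: [0.0, 0.953, 0.303, 0.0]
force: [-0.3, 0.0, -2.9]
grip_width: 0.459
grip_force: 61.1
time_s: 10.95
eef_pos: [517.3, -8.3, 128.5]
ee_rot: [0.0, 0.954, 0.301, 0.0]
force: [-0.3, 0.3, -3.6]
grip_width: 0.461
grip_force: 61.0
time_s: 11.25
eef_pos: [516.9, -8.1, 117.8]
ee_rot: [-0.0, 0.954, 0.301, -0.0]
force: [-0.1, 0.2, -2.4]
grip_width: 0.458
grip_force: 61.1
```

No side force, so the hub is on the shaft. Pushing it the rest of the way down.

```bash
python3 -m jog '[[0,0,0.004,0,0,0,0.02],[0,0,0.003,0,0,0,0.02],[0,0,0.002,0,0,0,0.02],[0,0,0,0,0,0,0.02]]';  python3 -m jog '[[0,0,0.002,0,0,0,0.02],[0,0,0.001,0,0,0,0.02],[0,0,0,0,0,0,0.02]]'
```

```text
time_s: 11.65
eef_pos: [517.2, -8.1, 109.2]
ee_rot: [-0.0, 0.954, 0.301, -0.0]
force: [0.3, 0.4, -1.8]
grip_width: 0.461
grip_force: 61.1
time_s: 11.95
eef_pos: [517.4, -8.1, 108.8]
ee_rot: [0.0, 0.954, 0.301, 0.0]
force: [-10.8, 2.6, 22.5]
grip_width: 0.459
grip_force: 64.2
```

Seated: firm contact at exactly the expected height, with the underside at 86 mm. Releasing, rising, shifting back over the handle and descending.

```bash
python3 -m jog '[[0,0,-0.003,0,0,0,0.06],[0,0,0,0,0,0,0.06],[0,0,0,0,0,0,0.06],[0,0,-0.03,0,0,0,0.06],[0,0,-0.04,0,0,0,0.06]]'; python3 -m jog '[[-0.0255,0,0,0,0,0,0.05],[-0.025,0,0,0,0,0,0.05],[-0.025,0,0,0,0,0,0.05],[0,0,0,0,0,0,0.05]]'
python3 - <<'E'
from h import *
im,cal=grab("wrist","pics/w5.png"); np.savez("pics/w5.npz",K=cal[0],d=cal[1],M=cal[2]); print(np.round(sense()["joints"],2))
hsv=cv2.cvtColor(im,cv2.COLOR_RGB2HSV); m=(cv2.inRange(hsv,(0,150,60),(8,255,255))|cv2.inRange(hsv,(172,150,60),(180,255,255)))
c=max(cv2.findContours(m,0,2)[0],key=cv2.contourArea); print(cv2.boundingRect(c))
R_,p=tool()
for z in (150,100): 
    q=plane(cal,[cv2.minEnclosingCircle(c)[0]],z)[0]; print(q.round(1),((q-p)@R_).round(1))
E
```

```text
time_s: 12.45
eef_pos: [516.3, -8.0, 178.5]
ee_rot: [-0.001, 0.954, 0.301, -0.002]
force: [0.1, -0.3, 1.1]
grip_width: 0.706
grip_force: 0.0
time_s: 12.85
eef_pos: [453.9, -52.4, 179.2]
ee_rot: [-0.0, 0.954, 0.3, -0.0]
force: [-0.4, 0.4, -0.4]
grip_width: 0.589
grip_force: 0.0
[-0.37  0.23  1.78  0.    1.13  0.59]
(300, 199, 30, 52)
[461.6 -45.  150. ] [ 9.4 -1.9 29.3]
[443.8 -56.6 100. ] [-11.8  -2.6  79.3]
```

View pics/w5.png

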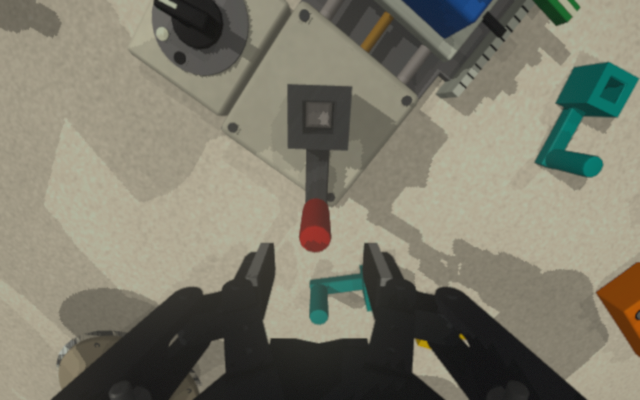

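The crank sits flush on the shaft, with the red handle top at (315,237), centred between the fingers to about 2 mm. Gripping the handle.

```bash
python3 -m jog '[[0,-0.002,0.03,0,0,0,0.05],[0,0,0.019,0,0,0,0.05],[0,0,0,0,0,0,0.015],[0,0,0,0,0,0,0.015],[0,0,0,0,0,0,0.015]]' 40; python3 -m jog '[[0,0,0,0,0,0,0.015],[0.0007,-0.0105,0,0,0,0.14,0.015],[0.0007,-0.0105,0,0,0,0.14,0.015],[0.0007,-0.0105,0,0,0,0.14,0.015],[0,0,0,0,0,0,0.015]]'; python3 -c "
from h import *; print(np.round(sense()['joints'],2))"
```

```text
time_s: 13.4
eef_pos: [454.9, -49.7, 131.1]
ee_rot: [0.0, 0.954, 0.301, 0.001]
force: [2.1, 1.5, -1.3]
grip_width: 0.242
grip_force: 39.2
time_s: 13.9
eef_pos: [443.2, -20.4, 131.3]
ee_rot: [0.001, 0.996, 0.093, 0.002]
force: [6.1, 0.4, -3.7]
grip_width: 0.243
grip_force: 39.5
[-0.31  0.26  1.88  0.    0.99  1.07]
```

```bash
for i in 1 2; do python3 -m jog '[[0.0007,-0.0105,0,0,0,0.14,0.015],[0.0007,-0.0105,0,0,0,0.14,0.015],[0.0007,-0.0105,0,0,0,0.14,0.015],[0.0007,-0.0105,0,0,0,0.14,0.015],[0.0007,-0.0105,0,0,0,0.14,0.015]]'; done; python3 -c "
from h import *; print(np.round(sense()['joints'],2))"
```

```text
time_s: 14.4
eef_pos: [452.3, 29.5, 131.5]
ee_rot: [0.0, 0.967, -0.255, 0.004]
force: [11.8, -6.1, -7.5]
grip_width: 0.24
grip_force: 39.3
time_s: 14.9
eef_pos: [491.1, 62.1, 131.2]
ee_rot: [0.0, 0.821, -0.57, 0.003]
force: [8.4, -15.3, -7.1]
grip_width: 0.242
grip_force: 39.4
[-0.11  0.37  1.74 -0.    1.03  2.68]
```

One part-stroke is done, 104° with modest forces. Next I loosen the fingers, unwind the wrist around the standing handle, and regrip.

```bash
python3 -m jog '[[0,0,0,0,0,0,0.036],[0,0,0,0,0,0,0.036],[0,0,0,0,0,0,0.036]]'; for i in 1 2 3 4 5 6 7; do python3 -m jog '[[0,0,0,0,0,-0.148,0.036],[0,0,0,0,0,-0.148,0.036],[0,0,0,0,0,-0.148,0.036],[0,0,0,0,0,-0.148,0.036],[0,0,0,0,0,-0.148,0.036]]' | grep -E "force"; done; python3 -m jog '[[0,0,0,0,0,0,0.036],[0,0,0,0,0,0,0.036]]'; python3 -c "
from h import *; print(np.round(sense()['joints'],2)); R_,p=tool(); print(((np.array([516.8,-8.5,130])-p)@R_).round(1))"
```

```text
time_s: 15.2
eef_pos: [488.6, 63.9, 130.6]
ee_rot: [-0.0, 0.823, -0.568, 0.0]
force: [0.4, -0.0, -1.4]
grip_width: 0.422
grip_force: 0.0
force: [0.3, -0.4, 0.0]
grip_force: 0.0
force: [-0.7, 0.1, -0.7]
grip_force: 0.0
force: [1.0, 0.1, 0.4]
grip_force: 0.0
force: [-0.2, -0.3, -0.7]
grip_force: 0.0
force: [-1.5, -0.3, 0.1]
grip_force: 0.0
force: [0.4, 0.2, 0.0]
grip_force: 0.0
force: [0.9, 1.0, -0.3]
grip_force: 0.0
time_s: 18.9
eef_pos: [488.7, 63.8, 130.5]
ee_rot: [0.0, -0.401, 0.916, -0.0]
force: [-0.2, 0.0, 0.5]
grip_width: 0.423
grip_force: 0.0
[-0.11  0.37  1.74  0.    1.04 -2.5 ]
[ 34.1 -69.7   0.5]
```

```bash
python3 -m jog '[[0.0011,-0.0023,0,0,0,0,0.015],[0,0,0,0,0,0,0.015],[0,0,0,0,0,0,0.015]]' 40; for i in 1 2 3; do python3 -m jog '[[-0.0091,-0.0053,0,0,0,0.14,0.015],[-0.0091,-0.0053,0,0,0,0.14,0.015],[-0.0091,-0.0053,0,0,0,0.14,0.015],[-0.0091,-0.0053,0,0,0,0.14,0.015],[-0.0091,-0.0053,0,0,0,0.14,0.015]]' | grep -E "pos|^force"; done; python3 -c "
from h import *; print(np.round(sense()['joints'],2)); R_,p=tool(); print(((np.array([516.8,-8.5,130])-p)@R_).round(1))"
```

```text
time_s: 19.2
eef_pos: [488.9, 63.3, 131.1]
ee_rot: [-0.0, -0.402, 0.916, 0.002]
force: [-7.4, 12.9, 12.4]
grip_width: 0.244
grip_force: 38.1
eef_pos: [542.4, 64.5, 131.8]
force: [0.0, 9.9, 9.3]
eef_pos: [583.3, 30.9, 131.9]
force: [2.3, 5.3, 6.6]
eef_pos: [592.9, -20.9, 131.8]
force: [2.6, 2.2, 7.4]
[-0.23  0.56  1.43  0.    1.15 -0.53]
[ 33.8 -69.4   1.5]
```

```bash
for i in 1 2 3 4; do python3 -m jog '[[-0.0091,-0.0053,0,0,0,0.14,0.015],[-0.0091,-0.0053,0,0,0,0.14,0.015],[-0.0091,-0.0053,0,0,0,0.14,0.015],[-0.0091,-0.0053,0,0,0,0.14,0.015],[-0.0091,-0.0053,0,0,0,0.14,0.015]]' | grep -E "pos|^force"; done; python3 -c "
from h import *; print(np.round(sense()['joints'],2)); R_,p=tool(); print(((np.array([517.4,-8.3,130])-p)@R_).round(1))"
```

```text
eef_pos: [567.2, -66.6, 131.8]
force: [1.8, -0.7, 7.7]
eef_pos: [518.5, -85.3, 131.7]
force: [0.0, -3.9, 8.9]
eef_pos: [469.8, -68.9, 132.0]
force: [-4.8, -9.0, 11.8]
eef_pos: [441.6, -23.8, 131.6]
force: [-17.6, -8.7, 20.3]
[-0.32  0.27  1.88 -0.01  1.    2.19]
[ 32.4 -70.2   1.3]
```

4.9 rad more, for about 6.7 rad in total. Resetting the wrist again, then measuring the pointer against the marker in the top view.

```bash
python3 -m jog '[[0,0,0,0,0,0,0.036],[0,0,0,0,0,0,0.036],[0,0,0,0,0,0,0.036]]' | grep -E "force"; for i in 1 2 3 4 5 6; do python3 -m jog '[[0,0,0,0,0,-0.149,0.036],[0,0,0,0,0,-0.149,0.036],[0,0,0,0,0,-0.149,0.036],[0,0,0,0,0,-0.149,0.036],[0,0,0,0,0,-0.149,0.036]]' | grep -E "^force"; done; python3 -m jog '[[0,0,0,0,0,-0.149,0.036],[0,0,0,0,0,0,0.036],[0,0,0,0,0,0,0.036]]'
python3 - <<'E'
from h import *
print(np.round(sense()['joints'],2)); R_,p=tool(); print(((np.array([517.4,-8.3,130])-p)@R_).round(1))
im,cal=grab("top","pics/t2.png"); x,y=proj(cal,[(700,-95,51)])[0].astype(int); print(x,y)
cv2.imwrite("pics/crop6.png",cv2.resize(im[y-30:y+30,x-40:x+40,::-1],(800,600),interpolation=cv2.INTER_CUBIC))
E
```

```text
force: [-0.2, 0.1, -0.2]
grip_force: 0.0
force: [-0.8, 0.1, 0.4]
force: [-0.3, 0.2, 0.0]
force: [0.3, 0.3, -0.6]
force: [0.3, -0.3, -0.0]
force: [0.2, 1.0, 1.0]
force: [-0.0, 0.3, 0.2]
time_s: 26.3
eef_pos: [443.2, -22.6, 130.2]
ee_rot: [-0.0, -0.269, 0.963, 0.0]
force: [-0.5, 0.0, -0.3]
grip_width: 0.421
grip_force: 0.0
[-0.32  0.27  1.88  0.    0.99 -2.43]
[-70.9 -26.2   0.2]
339 148
```

View pics/crop6.png

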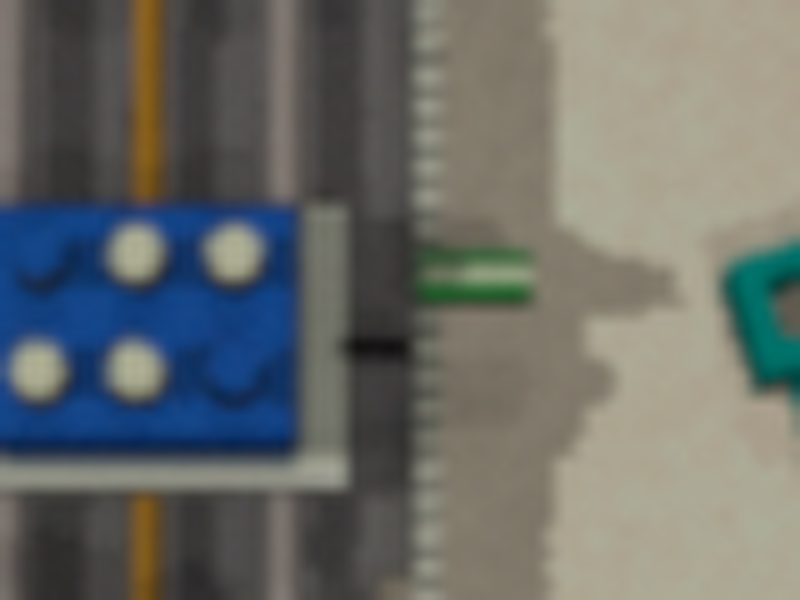

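The pointer tip is at crop (405,347) and the marker's white line at (480,275), about 7 px short.

Run:
```python
from h import *
im,cal=grab("top"); o=np.array([339-40,148-30])
P=lambda x,y,z: plane(cal,[np.array((x,y))/10+o-0.45],z)[0][:2]
rod=P(150,10,45)-P(146,590,45); yaw=np.arctan2(rod[1],rod[0]); print("yaw",np.degrees(yaw))
for yaw in (yaw,np.radians(-1.5)):
    u=np.array([np.cos(yaw),np.sin(yaw)]); d=(P(480,275,54)-P(400,347,51))@u; print(d,d/24*2*np.pi)
```

```text
yaw -1.8304729000024038
22.781618525050266 5.964213782931921
22.63432907168619 5.925653494211935
```

22.7 mm left, about 5.95 rad. Next stroke is 4.9 rad, then a close look.

```bash
python3 -m jog '[[0,0,0,0,0,0,0.015],[0,0,0,0,0,0,0.015],[0,0,0,0,0,0,0.015]]' 40|grep -E "pos|^force"; for i in 1 2 3 4 5 6 7; do python3 -m jog '[[-0.0043,0.0096,0,0,0,0.14,0.015],[-0.0043,0.0096,0,0,0,0.14,0.015],[-0.0043,0.0096,0,0,0,0.14,0.015],[-0.0043,0.0096,0,0,0,0.14,0.015],[-0.0043,0.0096,0,0,0,0.14,0.015]]' | grep -E "pos|^force"; done; python3 -c "
from h import *; print(np.round(sense()['joints'],2)); R_,p=tool(); print(((np.array([517.4,-8.3,130])-p)@R_).round(1))"
```

```text
eef_pos: [443.3, -22.8, 130.5]
force: [0.2, -2.1, 1.5]
eef_pos: [451.3, 28.4, 130.5]
force: [2.1, -5.7, 0.2]
eef_pos: [490.0, 62.1, 130.3]
force: [0.4, -8.0, 0.1]
eef_pos: [541.1, 62.9, 130.1]
force: [-2.9, -5.0, 1.9]
eef_pos: [581.0, 30.7, 130.1]
force: [-3.8, -1.5, 2.4]
eef_pos: [590.8, -19.8, 130.2]
force: [-3.0, 1.0, 2.5]
eef_pos: [565.8, -64.8, 130.4]
force: [0.5, 2.6, 1.7]
eef_pos: [517.6, -83.0, 130.6]
force: [1.2, 1.8, 1.9]
[-0.38  0.43  1.65  0.    1.07  2.4 ]
[-70.1 -25.7   0.6]
```

About 1.05 rad is left by angle. Short wrist reset, wind the rest, then release and look closely.

```bash
python3 -m jog '[[0,0,0,0,0,0,0.036],[0,0,0,0,0,0,0.036],[0,0,0,0,0,0,0.036],[0,0,0,0,0,0,0.036]]' | grep -E "pos"; for i in 1 2; do python3 -m jog '[[0,0,0,0,0,-0.148,0.036],[0,0,0,0,0,-0.148,0.036],[0,0,0,0,0,-0.148,0.036],[0,0,0,0,0,-0.148,0.036],[0,0,0,0,0,-0.148,0.036]]' | grep -E "^force"; done; python3 -m jog '[[0,0,0,0,0,-0.148,0.036],[0,0,0,0,0,-0.148,0.036],[0,0,0,0,0,-0.148,0.036],[0,0,0,0,0,-0.148,0.036],[0,0,0,0,0,0,0.036]]'; python3 -m jog '[[0,0,0,0,0,0,0.015],[0,0,0,0,0,0,0.015],[0,0,0,0,0,0,0.015]]' 40; python3 -c "
from h import *; print(np.round(sense()['joints'],2)); R_,p=tool(); print(((np.array([517.4,-8.3,130])-p)@R_).round(1))"
for i in 1; do python3 -m jog '[[-0.0063,-0.0083,0,0,0,0.14,0.015],[-0.0063,-0.0083,0,0,0,0.14,0.015],[-0.0063,-0.0083,0,0,0,0.14,0.015],[-0.0063,-0.0083,0,0,0,0.14,0.015],[-0.0063,-0.0083,0,0,0,0.14,0.015]]'; done
```

```text
eef_pos: [517.8, -82.9, 130.1]
force: [-0.1, -0.1, 0.1]
force: [-0.6, -0.7, -0.6]
time_s: 32.1
eef_pos: [517.7, -82.9, 130.2]
ee_rot: [-0.0, 0.908, 0.419, -0.0]
force: [-0.8, -0.7, 0.3]
grip_width: 0.421
grip_force: 0.0
time_s: 32.4
eef_pos: [517.7, -83.0, 130.4]
ee_rot: [0.0, 0.909, 0.417, 0.0]
force: [-1.0, -0.6, 2.4]
grip_width: 0.246
grip_force: 39.0
[-0.38  0.43  1.65 -0.    1.07  0.33]
[ 56.5 -48.9   0.4]
time_s: 32.9
eef_pos: [469.1, -66.0, 130.5]
ee_rot: [0.0, 0.997, 0.077, 0.0]
force: [0.4, -0.1, 0.5]
grip_width: 0.237
grip_force: 39.2
```

```bash
python3 -m jog '[[-0.0063,-0.0083,0,0,0,0.14,0.015],[-0.0063,-0.0083,0,0,0,0.14,0.015],[-0.0031,-0.0042,0,0,0,0.07,0.015],[0,0,0,0,0,0,0.015]]'; python3 -m jog '[[0,0,0,0,0,0,0.045],[0,0,0,0,0,0,0.045],[0,0,0,0,0,0,0.045],[0,0,-0.03,0,0,0,0.045],[0,0,-0.04,0,0,0,0.045]]' | grep -E "force"; python3 -m jog '[[0.0375,0.005,0,0,0,0,0.045],[0.0375,0.005,0,0,0,0,0.045],[0.0375,0.005,0,0,0,0,0.045],[0.0375,0.005,0,0,0,0,0.045],[0,0,0,0,0,0,0.045]]'
python3 - <<'E'
from h import *
im,cal=grab("wrist","pics/w6.png"); np.savez("pics/w6.npz",K=cal[0],d=cal[1],M=cal[2]); print(np.round(sense()['joints'],2))
x,y=proj(cal,[(704,-105,51)])[0].astype(int); print(x,y); x0=min(max(x-80,0),480); y0=min(max(y-60,0),280); print(x0,y0)
cv2.imwrite("pics/crop7.png",cv2.resize(im[y0:y0+120,x0:x0+160,::-1],(800,600),interpolation=cv2.INTER_CUBIC))
E
```

```text
time_s: 33.3
eef_pos: [452.3, -46.0, 130.6]
ee_rot: [0.0, 0.996, -0.094, -0.0]
force: [-4.1, -3.2, 4.6]
grip_width: 0.245
grip_force: 39.6
force: [1.2, 0.2, 0.2]
grip_force: 0.0
time_s: 34.3
eef_pos: [598.9, -95.1, 198.6]
ee_rot: [-0.0, 0.996, -0.094, -0.0]
force: [-0.6, 0.4, -0.3]
grip_width: 0.523
grip_force: 0.0
[-0.35  0.52  1.3   0.    1.32  1.41]
307 81
227 21
```

View pics/crop7.png

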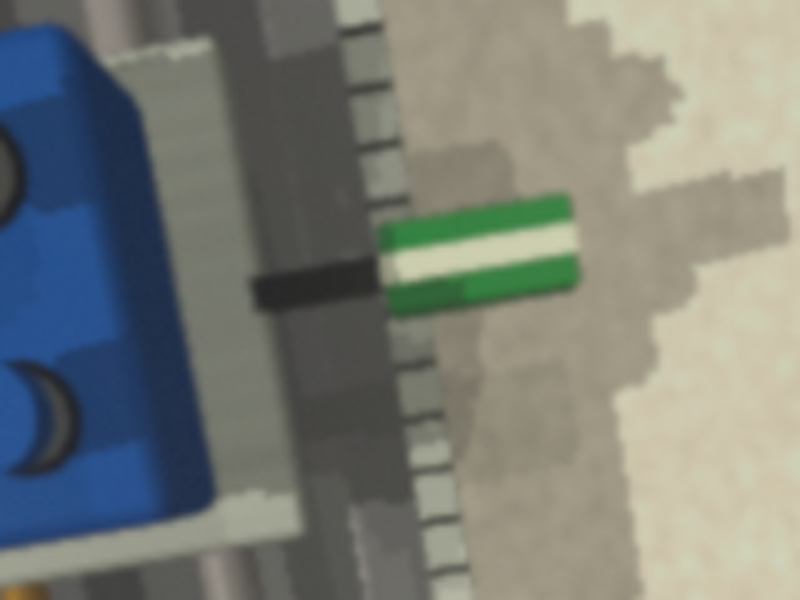

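The pointer is nearly level: its axis runs from (255,293) to (375,275), and the white line from (390,264) to (577,238).

Run:
```python
from h import *
f=np.load("pics/w6.npz"); cal=(f["K"],f["d"],f["M"])
P=lambda x,y,z: plane(cal,[np.array((x,y))/5+[227,21]-0.4],z)[0][:2]
a,b=P(390,264,54),P(577,238,54); q0,q=P(258,293,51),P(375,275,51)
print(a,b,q0,q,np.linalg.norm(b-a))
for v in (b-a,q-q0): print(np.degrees(np.arctan2(v[0],-v[1])))
yaw=np.radians(-1.7); u=np.array([np.cos(yaw),np.sin(yaw)]); print("short by",((a+b)/2-(q0+q)/2)@u,(a-q)@u)
```

```text
[ 711.35447668 -103.81268626] [ 709.2722624  -138.36241108] [711.52881192 -78.46586959] [ 710.3934103  -100.61175119] 34.61241254126109
-3.4488831626078245
-2.934939016462419
short by 0.2884761024567473 1.0556031045727385
```

About 1.0 mm short at the tip, or 0.26 rad. Going back to the handle for that last bit.

```bash
python3 -m jog '[[-0.0375,-0.005,0,0,0,0,0.045],[-0.0375,-0.005,0,0,0,0,0.045],[-0.0375,-0.005,0,0,0,0,0.045],[-0.0375,-0.005,0,0,0,0,0.045],[0,0,0,0,0,0,0.045]]'; python3 -m jog '[[0,0,0.04,0,0,0,0.045],[0,0,0.03,0,0,0,0.045],[0,0,0,0,0,0,0.015],[0,0,0,0,0,0,0.015],[0,0,0,0,0,0,0.015]]'; python3 -m jog '[[-0.0058,-0.0077,0,0,0,0.13,0.015],[-0.0058,-0.0077,0,0,0,0.13,0.015],[0,0,0,0,0,0,0.015],[0,0,0,0,0,0,0.015]]'
```

```text
time_s: 34.85
eef_pos: [448.7, -44.1, 200.2]
ee_rot: [-0.0, 0.996, -0.093, -0.001]
force: [1.1, 0.7, 0.3]
grip_width: 0.53
grip_force: 0.0
time_s: 35.35
eef_pos: [453.0, -46.1, 131.4]
ee_rot: [0.0, 0.996, -0.094, 0.0]
force: [-1.8, 0.4, -4.5]
grip_width: 0.248
grip_force: 39.2
time_s: 35.75
eef_pos: [445.3, -28.5, 131.0]
ee_rot: [0.0, 0.975, -0.22, -0.0]
force: [-5.8, -0.7, 1.2]
grip_width: 0.242
grip_force: 39.7
```

Releasing and checking once more from the same kind of viewpoint.

```bash
python3 -m jog '[[0,0,0,0,0,-0.13,0.045],[0,0,0,0,0,-0.13,0.045],[0,0,0,0,0,0,0.045],[0,0,-0.03,0,0,0,0.045],[0,0,-0.04,0,0,0,0.045]]' | grep -E "force"; python3 -m jog '[[0.0395,0.009,0,0,0,0,0.045],[0.0395,0.009,0,0,0,0,0.045],[0.0395,0.009,0,0,0,0,0.045],[0.0395,0.009,0,0,0,0,0.045],[0,0,0,0,0,0,0.045]]'
python3 - <<'E'
from h import *
im,cal=grab("wrist","pics/w7.png"); np.savez("pics/w7.npz",K=cal[0],d=cal[1],M=cal[2])
x,y=proj(cal,[(704,-105,51)])[0].astype(int); x0=min(max(x-80,0),480); y0=min(max(y-60,0),280); print(x0,y0)
o=np.zeros((600,800,3),np.uint8); o[:360,:480]=cv2.resize(im[y0:y0+120,x0:x0+160,::-1],(480,360),interpolation=cv2.INTER_CUBIC)
o[350:,400:]=cv2.resize(im[:,:,::-1],(400,250)); cv2.imwrite("pics/crop8.png",cv2.resize(im[y0:y0+120,x0:x0+160,::-1],(800,600),interpolation=cv2.INTER_CUBIC))
E
```

```text
force: [0.7, 0.2, 0.5]
grip_force: 0.0
time_s: 36.75
eef_pos: [596.9, -95.4, 199.4]
ee_rot: [0.0, 0.995, -0.095, 0.001]
force: [-0.9, 0.4, -1.2]
grip_width: 0.532
grip_force: 0.0
226 20
```

View pics/crop8.png

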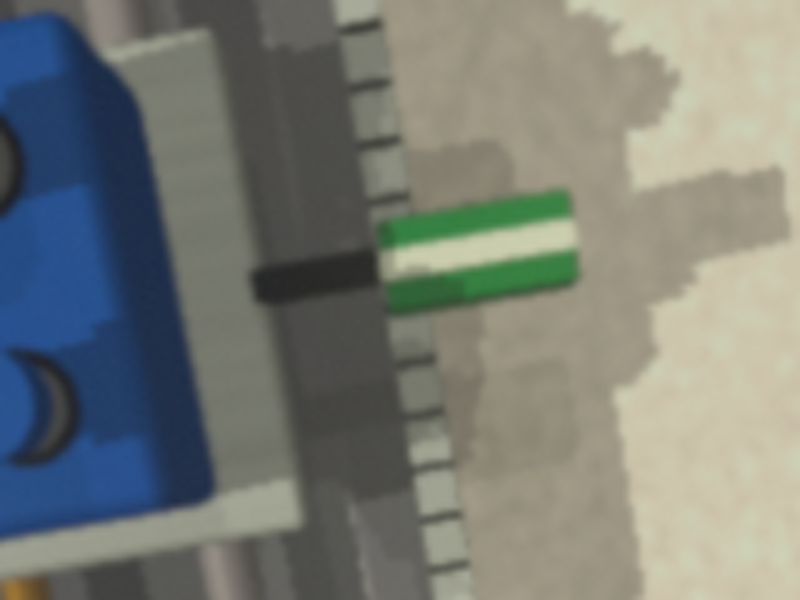

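The pointer axis, ending at (375,267), now continues straight into the marker's white line, level to within about 0.5 mm. The gripper is clear of everything.

```bash
python3 -c "from rig import finish_job; print(finish_job())"
```

```text
the job is handed in; nothing more can be done
None
```

The job is handed in at about 37 s: the selector is on the green dot, the crank is fully seated and left on the shaft, and the pointer is level with the green marker to about 0.5 mm by the last camera look.

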